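# Spring the catch of the tool drawer with a dowel

### The arm

A 6-joint arm with a two-finger parallel gripper is mounted at the origin on the work surface. World frame = base frame: x ahead of the robot, y to its left, z up, the work surface at z = 0. Lengths are in m, angles in rad, forces in N, time in s.
With the tool pointing down it reaches from about 0.35 to 0.975 m from the base axis. Payload 4.9 kg.
Tool frame: the origin (TCP) lies at the very end of the fingers, on their centre line; the grasp point (between the pads) lies 19 mm behind it; z points along the fingers, x is the direction in which the jaws open and shut, and the axes are right-handed (so a half turn about z gives the same grasp; the last joint's range is limited). The gripper opens to 85 mm and grips with 20 to 120 N. Pads are 22 mm wide; open, the fingers measure 114 mm over their backs; the gripper's body (76 mm by 85 mm) begins 54 mm behind the grasp point. The pads swing forward as they close: fully open they stand 13 mm farther back than shut.
Start: joints at [-1.33, 0.053, 1.613, -0, 1.476, -0.119], TCP at [0.22, -0.585, 0.231] pointing down, gripper open.
Joint ranges: [-3.01, 3.01], [-1.01, 2.22], [0.06, 2.58], [-1.02, 4.17], [0.09, 2.62], [-3.14, 3.14]. Speed limits (rad/s): [2.57, 2.57, 3.14, 3.14, 3.14, 3.14].

### API

Orientations are given as a rotation vector (axis times angle).
In Python, from station import ctrl gives the robot as it stands.
- The arm moves only by the shell command python3 -m handwheel 'ROWS' [OPENING] [FORCE]. ROWS is a JSON object of lists of equal length, an entry for each row: "offset": the shift along the world's x, y, z in units of 40 mm (1.0 is 40 mm), a list of three; "roll": the turn about the world's z in units of 6 degrees (1.0 is 6 degrees). A call has exactly 10 rows; each row is the pose to reach, as a shift and turn from the pose commanded when the call began; what a row does not reach only later rows make up. A row lasts 1/10 s, in which the tool goes at most 50 mm and 8.59 degrees, less where a joint would pass 70% of its speed; a pose out of reach is approached as far as the arm can. A call with a gripper value outside its range is refused whole. OPENING is the finger opening in mm, from 0 to 85.4, set as the call begins (- or left out, the last holds). The fingers move at their own pace and stop on an object; FORCE is the grip in N (left out, the last holds). Time passes only in rows, so rows that repeat a pose let the fingers close, or fill a call up. It gives the time, the measured TCP pose, the force and the opening at its end, in the units of the state.
- ctrl.get_obs(): the state, without advancing time (a new reading comes with each control period).
- ctrl.get_image(name): name is "scene" or "top" or "wrist"; returns a dict with "img" (384x512x3 uint8, red, green, blue), "fx", "fy", "cx", "cy" (pixels), "T" (4x4, takes a point from camera to world coordinates). Camera axes: x right, y down, z forward; pixel columns grow to the right and rows downward; lengths in m; the calibration is good to about 2 mm. A picture is of the moment at which its call begins. There is no depth.
- ctrl.finish_job(): hands the job in, once; it reports no verdict.
The state is a dict: "t": time; "q": joint angles; "dq": joint speeds; "effort": joint torques, N m; "tool_pos": TCP position; "tool_rot": TCP orientation; "contact_force": force on the tool from outside, world axes, zero at the start; "wrist_torque": the same for the moment, N m; "opening": finger opening in m.
Only numpy, scipy, OpenCV 4.12 (cv2) and the standard library are available. Lean on these libraries where they do the work, as an engineer would, in place of code of your own. Each camera call takes 0.05 s, during which the arm holds its last target.

### The job

The drawer of the wooden case is held shut by a spring catch that can only be reached through the small hole in the case's top. Take the long plain dowel out of the wooden rack, push the catch down through the hole with it until the drawer has sprung all the way out, then stand the dowel back upright, right down in the rack hole it came from. Push gently: feel for the catch and never press on the case or the catch with more than 18 N (the catch has a hard stop); touch the case and its drawer with nothing but the dowel, and leave everything else where it is.

Things in the scene. Friction and masses are not known exactly. Their poses are not given: they have to be found in the camera images.
- case: closed wooden case fixed to the bench, 200 (its x) x 220 (its y) x 120 mm high, one drawer; origin: centre of its underside on the bench; z up. The drawer front is its +x side (roughly away from the robot). The top board is 12 mm thick. A tin and a cork block stand on the +x half of the top
- hole (a point): centre of the mouth of the only hole in the case's top board, on the top surface, 120 mm above the bench, at x -62, y +30 mm in the case's frame; round, 16 mm wide, straight down through the 12 mm board. The catch's flat pad, 24 mm wide, lies below it, 16 to 36 mm under the top surface: its height is set differently each time and is not measured
- catch: spring catch inside the case; origin on the hole's axis, at rest 36 mm below the top surface (the pad that the dowel meets is 0 to 20 mm above it). It goes straight down when pushed: gives from about 5 N, frees the drawer when 9 mm down (9 to 10 N), meets a hard stop at 11.5 mm (10 to 11 N), springs back when let go
- drawer (a joint): how far the drawer stands out, m: 0 shut and hooked, 0.05 fully out. Once the catch is 9 mm down, the drawer's own spring drives it slowly out (about 45 mm/s at first); keep the catch down until it is 15 mm out (about half a second); then it cannot hook again and comes fully out by itself within 3 s
- rack: heavy dark wooden block fixed to the bench, 70 (its x) x 260 (its y) x 50 mm high; three upright round holes in its top, 14 mm wide, 35 mm deep, at x 0, y -85, 0 and +85 mm in its frame, one for the dowel and one for each spindle; origin: centre of its underside
- dowel: plain straight round wooden dowel, 12 mm thick, 170 mm long, 20 g, both ends alike, lower edge bevelled 1 mm; origin: centre of its lower end, z along it upward. It stands in one of the rack's holes with 35 mm in it and 135 mm above the rack's top, much taller than the spindles
- spindle_a: turned wooden spindle standing in the rack on a 12 mm tenon, up to 34 mm wide, 56 mm above the rack; origin: centre of the tenon's lower end. Leave alone
- spindle_b: turned wooden spindle standing in the rack on a 12 mm tenon, up to 36 mm wide, 48 mm above the rack; origin: centre of the tenon's lower end. Leave alone
- wax_tin: round flat tin 56 mm wide, 24 mm high, on the case's top; origin: centre of underside. Leave alone
- sanding_block: cork block 50 x 32 x 24 mm on the case's top; origin: centre of underside. Leave alone
- bowl: wooden bowl 100 mm wide, 45 mm high, on the bench; origin: centre of underside. Leave alone
- mallet: wooden turner's mallet standing on its head, handle up, 72 mm wide, 195 mm high; origin: centre of underside. Leave alone
- gouge: turning gouge lying on the bench to the right of the case, 260 mm long, 24 mm high; origin: at its middle, on the bench. Leave alone

How it is judged:
On the way, in this order (a step that is already met when the one before it is completed fails the run):
1. the dowel is out of the rack (distance of dowel from where it was at the start of the episode above 0.05 m), for 0.1 s.
2. the dowel pushes on the catch through the hole (contact force between dowel and catch above 3 N and value of joint drawer below 0.03 m), for 0.1 s.
3. the drawer has sprung out (value of joint drawer above 0.042 m), for 0.1 s.
At the end, for the whole second after the job is handed in: the drawer stands out by more than 42 of its 50 mm; the dowel's lower end is within 6 mm of where it started (down in its own rack hole), upright within 0.12 rad, released and at rest (value of joint drawer above 0.042 m and distance of dowel from where it was at the start of the episode below 0.006 m and angle between dowel's own z axis and vertical below 0.12 rad and linear speed of dowel below 0.02 m/s); the robot touches nothing.
It fails at once if the dowel pressed on the case, catch or drawer with more than 18 N (contact force between dowel and case above 18 N).
It fails at once if the robot itself touched the case or its drawer (contact force between any of the fingers, the arm and case above 2 N).
It fails at once if another thing was moved (over 20 mm) (distance of any of spindle_a, spindle_b, wax_tin, sanding_block, bowl, mallet, gouge from where it was at the start of the episode above 0.02 m).
It also fails if it takes over 66 s, if anything falls off the work surface, if the arm or the gripper's body presses on something with over 40 N, if the wrist force passes 120 N, or if a joint passes its speed limit or range.

## Working session

There is one attempt and no reset: what is moved stays moved. The work goes in short steps, Python scripts to look and compute and a shell command to move; the robot and the scene stay as the last step left them, time stands still between calls to the robot, and variables do not carry over. Pictures are saved under pics/ and viewed, and the job is handed in when it is done.

```bash
ls; mkdir -p pics; python3 - <<'E'
from station import ctrl
import cv2,numpy as np
o=ctrl.get_obs()
print({k:np.round(v,3) for k,v in o.items()})
for n in ["scene","top","wrist"]:
    d=ctrl.get_image(n); cv2.imwrite(f"pics/{n}0.png",d["img"][:,:,::-1]); print(n,d["fx"],d["cx"],d["cy"],np.round(d["T"],3).tolist())
    np.savez(f"pics/{n}0.npz",**d)
E
```

```text
pics
{'t': np.float64(0.0), 'q': array([-1.33 ,  0.053,  1.614, -0.   ,  1.476, -0.119]), 'dq': array([ 0.001,  0.001, -0.   ,  0.001,  0.001,  0.   ]), 'effort': array([-3.0000e-03, -3.9368e+01, -3.7018e+01, -0.0000e+00,  7.0000e-03,
       -0.0000e+00]), 'tool_pos': array([ 0.22 , -0.584,  0.23 ]), 'tool_rot': array([-2.582e+00,  1.787e+00,  2.000e-03]), 'contact_force': array([ 0.573, -0.435, -0.644]), 'wrist_torque': array([-0.011,  0.014,  0.006]), 'opening': np.float64(0.086)}
scene 472.2665563771179 260.05255941383325 187.99569932055886 [[-0.46, 0.705, -0.54, 1.247], [0.888, 0.353, -0.295, 0.258], [-0.017, -0.615, -0.788, 1.03], [0.0, 0.0, 0.0, 1.0]]
top 487.65628069546887 252.14505963821756 189.0506361466289 [[0.016, -0.993, 0.121, 0.427], [-1.0, -0.014, 0.016, -0.091], [-0.014, -0.121, -0.992, 1.553], [0.0, 0.0, 0.0, 1.0]]
wrist 284.3783065534731 253.43395039944568 191.51423404107823 [[0.351, -0.904, -0.243, 0.281], [-0.936, -0.34, -0.089, -0.562], [-0.002, 0.259, -0.966, 0.373], [0.0, 0.0, 0.0, 1.0]]
```

View pics/scene0.png

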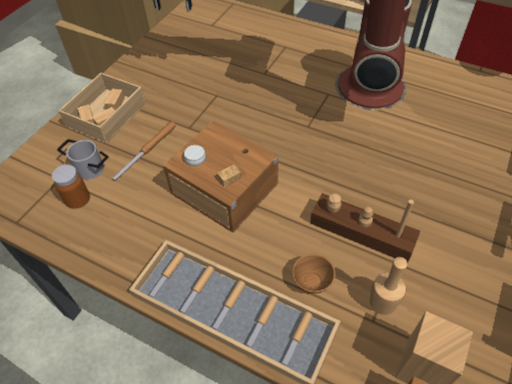

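View pics/top0.png

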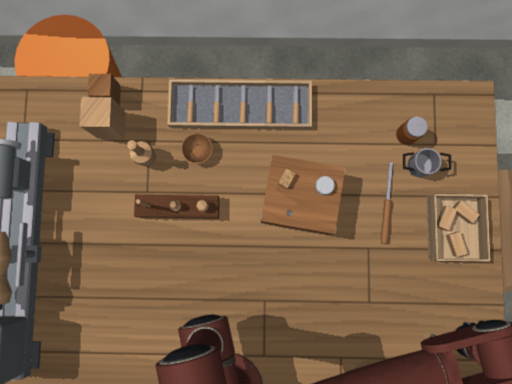

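View pics/wrist0.png

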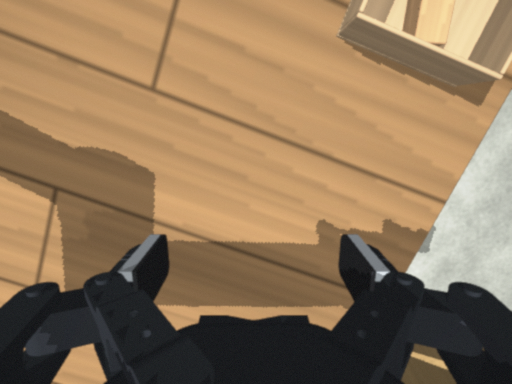

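The scene view shows the case (centre about 222,170) with its hole near (247,151). The rack runs from (312,215) to (415,245), and the dowel is at its right end, about (405,215). In the top view the hole is near (290,213) and the dowel's rack end near (140,203). I'll zoom in next.

```bash
cat > h.py <<'E'
import numpy as np,cv2
def load(n): return dict(np.load(f"pics/{n}.npz"))
def ray(d,u,v):
    T=d["T"]; r=T[:3,:3]@np.array([(u-d["cx"])/d["fx"],(v-d["cy"])/d["fy"],1.]); return T[:3,3],r/np.linalg.norm(r)
def onz(d,u,v,z):
    c,r=ray(d,u,v); return c+r*(z-c[2])/r[2]
def proj(d,p):
    T=d["T"]; q=T[:3,:3].T@(np.asarray(p)-T[:3,3]); return np.array([d["fx"]*q[0]/q[2]+d["cx"],d["fy"]*q[1]/q[2]+d["cy"]])
def tri(ds,uvs):
    A=np.zeros((3,3));b=np.zeros(3)
    for d,(u,v) in zip(ds,uvs):
        c,r=ray(d,u,v);P=np.eye(3)-np.outer(r,r);A+=P;b+=P@c
    return np.linalg.solve(A,b)
def crop(d,x0,y0,w,h,s,fn):
    cv2.imwrite(fn,cv2.resize(d["img"][y0:y0+h,x0:x0+w,::-1],None,fx=s,fy=s,interpolation=cv2.INTER_CUBIC))
def snap(name,out):
    from station import ctrl
    d=ctrl.get_image(name); np.savez(f"pics/{out}.npz",**d); cv2.imwrite(f"pics/{out}.png",d["img"][:,:,::-1]); return d
E
python3 - <<'E'
from h import *
t=load("top0");s=load("scene0")
crop(t,130,185,100,40,8,"pics/tr.png")
crop(t,255,150,100,90,6,"pics/tc.png")
crop(s,305,180,120,80,6,"pics/sr.png")
crop(s,160,120,125,105,5,"pics/sc.png")
E
```

```text
(no output)
```

View pics/tr.png

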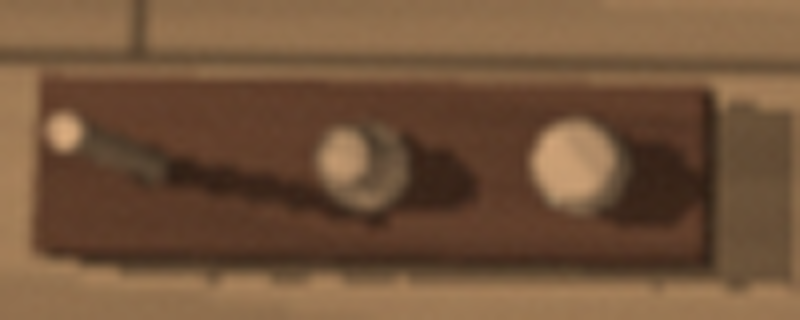

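View pics/tc.png

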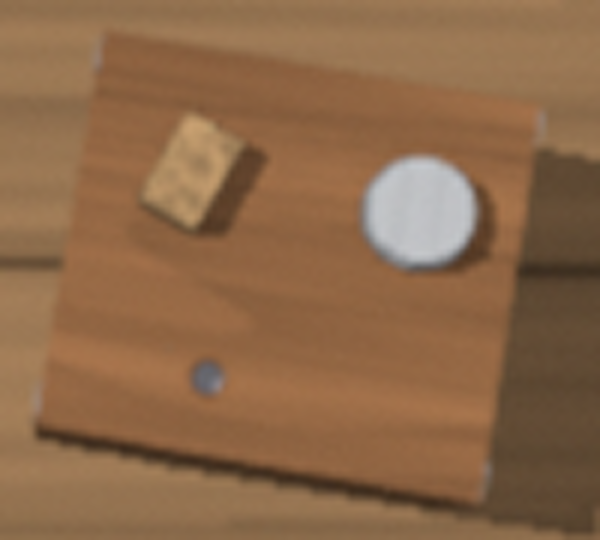

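View pics/sr.png

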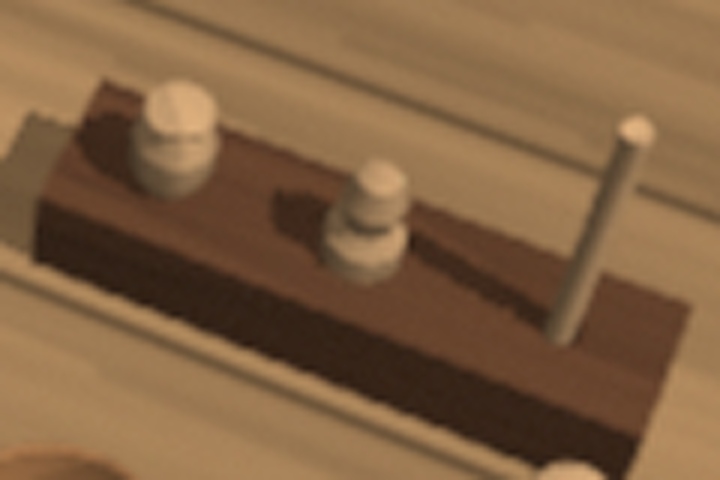

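View pics/sc.png

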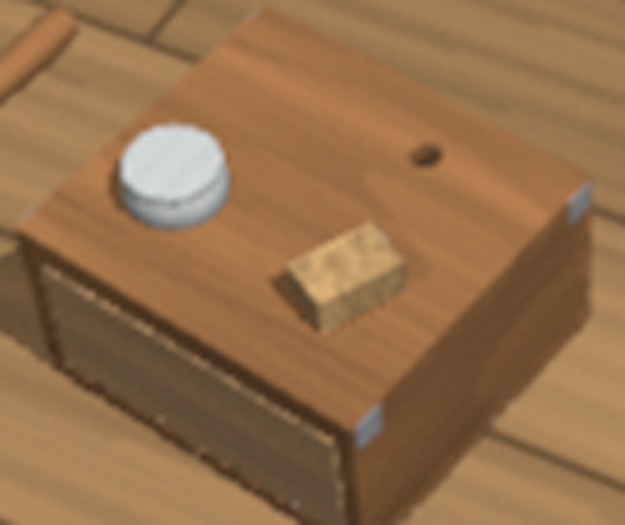

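```bash
python3 - <<'E'
from h import *
t=load("top0");s=load("scene0")
f=lambda x,y,k,x0,y0:((x+.5)/k-.5+x0,(y+.5)/k-.5+y0)
dt=f(65,131,8,130,185);ds=f(635,130,6,305,180)
print("dowel top tri",tri([t,s],[dt,ds]),"top@.185",onz(t,*dt,.185),"scene@.185",onz(s,*ds,.185))
print("dowel base scene",onz(s,*f(562,338,6,305,180),.05))
ht=f(208,377,6,255,150);hs=f(427,154,5,160,120)
print("hole",tri([t,s],[ht,hs]),onz(t,*ht,.12),onz(s,*hs,.12))
# colour-mask refinement of rack top and case top
for nm,c in [("rack top view",[(42,78),(708,90),(700,262),(38,248)])]:
    P=[onz(t,*f(x,y,8,130,185),.05) for x,y in c];print(nm,np.round(P,4).tolist(),np.mean(P,0))
c=[(105,33),(541,108),(484,500),(38,430)]
P=np.array([onz(t,*f(x,y,6,255,150),.12) for x,y in c]);print(np.round(P,4),P.mean(0))
fx=(P[0]+P[1]-P[2]-P[3])[:2];a=np.arctan2(fx[1],fx[0]);print("yaw",np.degrees(a))
R=np.array([[np.cos(a),-np.sin(a)],[np.sin(a),np.cos(a)]]);print("hole from case",P.mean(0)[:2]+R@[-.062,.03])
# scene case corners
c=[(263,12),(590,185),(360,435),(22,228)]
P=np.array([onz(s,*f(x,y,5,160,120),.12) for x,y in c]);print(np.round(P,4),P.mean(0));print("hole from scene case",P.mean(0)[:2]+R@[-.062,.03])
for n,(a,b) in {"sp near":((345,152),(382,180)),"sp far":((570,160),(180,105))}.items():
    print(n,tri([t,s],[f(*a,8,130,185),f(*b,6,305,180)]))
print("mallet top",tri([t,s],[(132,145),(400,264)]))
E
```

```text
dowel top tri [0.55457828 0.25508722 0.18771824] top@.185 [0.5550967  0.25469154 0.185     ] scene@.185 [0.55186788 0.25610319 0.185     ]
dowel base scene [0.5557943 0.259398  0.05     ]
hole [ 0.53265644 -0.17538678  0.12202853] [ 0.53381374 -0.1775822   0.12      ] [ 0.53022556 -0.17419585  0.12      ]
rack top view [[0.5884, 0.2987, 0.05], [0.5874, 0.0392, 0.05], [0.5206, 0.0407, 0.05], [0.5222, 0.2972, 0.05]] [0.55463356 0.1689378  0.05      ]
[[ 0.7044 -0.1253  0.12  ]
 [ 0.6696 -0.3413  0.12  ]
 [ 0.4758 -0.3122  0.12  ]
 [ 0.5066 -0.0946  0.12  ]] [ 0.58910891 -0.21835349  0.12      ]
yaw -8.662058649094464
hole from case [ 0.53233428 -0.1793581 ]
[[ 0.4776 -0.3054  0.12  ]
 [ 0.5117 -0.0887  0.12  ]
 [ 0.7031 -0.1166  0.12  ]
 [ 0.6674 -0.335   0.12  ]] [ 0.58996647 -0.21140191  0.12      ]
hole from scene case [ 0.53319184 -0.17240651]
sp near [0.55569254 0.17163288 0.1047111 ]
sp far [0.55444438 0.08660022 0.10203967]
mallet top [0.71517647 0.28008453 0.18625763]
```

```bash
python3 -m handwheel '{"offset":[[0.1,0.3,0.2],[0.4,1.0,0.5],[0.8,2.0,0.9],[1.2,3.0,1.2],[1.6,4.1,1.5],[2.1,5.2,1.7],[2.5,6.3,1.7],[2.9,7.4,1.7],[3.4,8.5,1.7],[3.8,9.6,1.7]],"roll":[0,0,0,0,0,0,0,0,0,0]}' 85 40 && python3 -m handwheel '{"offset":[[0.4,1.1,0],[0.9,2.2,0],[1.3,3.3,0],[1.7,4.4,0],[2.2,5.5,0],[2.6,6.6,0],[3.1,7.7,0],[3.6,8.8,0],[4.1,9.8,0],[4.3,10.6,0]],"roll":[0,0,0,0,0,0,0,0,0,0]}' && python3 - <<'E'
from h import *
from station import ctrl
d=snap("wrist","w1"); o=ctrl.get_obs(); print(o["t"],o["tool_pos"],o["tool_rot"],o["contact_force"])
print(proj(d,[.5545,.2545,.185]),proj(d,o["tool_pos"]),d["T"].round(4).tolist())
E
```

```text
t: 1.15
tool_pos: [0.3722, -0.1985, 0.2999]
tool_rot: [-2.583, 1.788, -0.002]
contact_force: [0.6, 0.2, 0.9]
opening: 0.0851
t: 2.15
tool_pos: [0.544, 0.2258, 0.2995]
tool_rot: [-2.584, 1.786, 0.0]
contact_force: [-0.8, -1.0, 0.8]
opening: 0.0851
2.2 [0.54401067 0.22925923 0.29914373] [-2.58480615  1.78063476  0.00363153] [-3.29334053  0.78136515  0.25621124]
[228.59738094 166.38026583] [248.09878328 236.61207453] [[0.3527, -0.9038, -0.2425, 0.6049], [-0.9358, -0.3408, -0.0908, 0.249], [-0.0006, 0.259, -0.9659, 0.4427], [0.0, 0.0, 0.0, 1.0]]
```

View pics/w1.png

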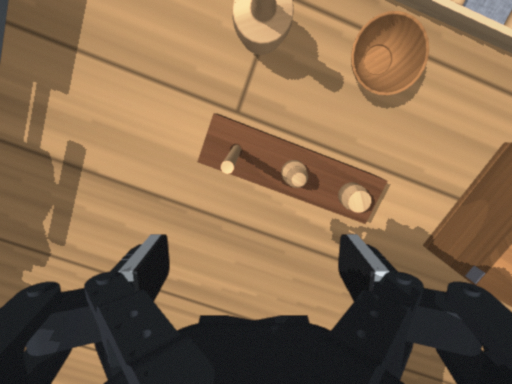

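The wrist view shows the dowel's top at about (228,167), against a prediction of (228.6,166.4), so the estimate holds. I'll move above it and look again.

```bash
python3 -m handwheel '{"offset":[[0.1,0.3,0],[0.2,0.6,0],[0.27,0.8,-0.2],[0.27,0.8,-0.7],[0.27,0.8,-1.2],[0.27,0.8,-1.7],[0.27,0.8,-2.0],[0.27,0.8,-2.1],[0.27,0.8,-2.1],[0.27,0.8,-2.1]],"roll":[0,0,0,0,0,0,0,0,0,0]}' && python3 - <<'E'
from h import *
from station import ctrl
d=snap("wrist","w2"); o=ctrl.get_obs(); print(o["t"],o["tool_pos"],o["tool_rot"],o["contact_force"])
print(proj(d,[.5547,.2547,.185]),proj(d,[.5547,.2547,.05]),proj(d,o["tool_pos"]))
E
```

```text
t: 3.2
tool_pos: [0.5555, 0.2551, 0.2165]
tool_rot: [-2.582, 1.788, -0.002]
contact_force: [0.2, 0.1, 0.6]
opening: 0.085
3.25 [0.55555043 0.25519268 0.2168063 ] [-2.58136492e+00  1.78731128e+00 -2.23041148e-03] [ 0.02450954 -0.08196486  0.30405224]
[254.16136607 219.85051496] [253.89204739 176.93489553] [253.99288569 238.82824937]
```

View pics/w2.png

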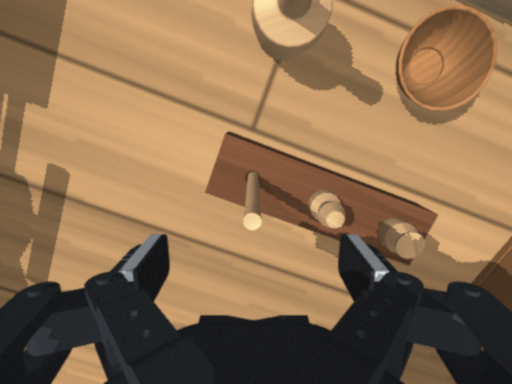

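The dowel's top is at (252.5,220.5), midway between the fingers (about 166 and 340). I'll go down and grip it.

```bash
python3 -m handwheel '{"offset":[[0,0,-0.2],[0,0,-0.5],[0,0,-0.8],[0,0,-1.1],[0,0,-1.4],[0,0,-1.7],[0,0,-1.9],[0,0,-1.9],[0,0,-1.9],[0,0,-1.9]],"roll":[0,0,0,0,0,0,0,0,0,0]}' && python3 -m handwheel '{"offset":[[0,0,0],[0,0,0],[0,0,0],[0,0,0],[0,0,0],[0,0,0],[0,0,0],[0,0,0],[0,0,0],[0,0,0]],"roll":[0,0,0,0,0,0,0,0,0,0]}' 0 40 && python3 - <<'E'
from h import *
from station import ctrl
d=snap("wrist","w3"); o=ctrl.get_obs(); print(o["t"],o["tool_pos"],o["tool_rot"],o["contact_force"],o["wrist_torque"],o["opening"])
E
```

```text
t: 4.25
tool_pos: [0.5554, 0.2552, 0.1402]
tool_rot: [-2.582, 1.787, -0.001]
contact_force: [-0.2, -0.4, -0.0]
opening: 0.0849
t: 5.25
tool_pos: [0.5549, 0.2551, 0.1394]
tool_rot: [-2.583, 1.788, -0.0]
contact_force: [-0.3, 0.3, 0.7]
opening: 0.011
5.3 [0.55492457 0.25509269 0.13946239] [-2.58282152e+00  1.78801828e+00 -1.36111397e-04] [0.12117686 0.56232973 1.01656271] [0.03577929 0.05348847 0.00024448] 0.010981720445739342
```

View pics/w3.png

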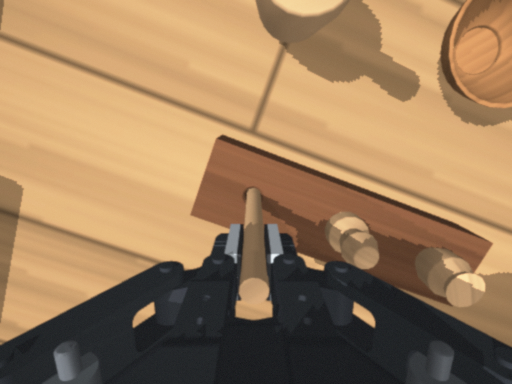

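Gripped, and the dowel is centred and upright. I'll lift it and carry it above the hole.

```bash
python3 -m handwheel '{"offset":[[0,0,0.1],[0,0,0.3],[0,0,0.6],[0,0,1.0],[0,0,1.4],[0,0,1.8],[0,0,2.3],[0,0,2.8],[0,0,3.2],[0,0,3.4]],"roll":[0,0,0,0,0,0,0,0,0,0]}' && python3 -m handwheel '{"offset":[[0,-0.3,0],[0,-0.9,0],[-0.1,-1.9,0],[-0.1,-2.9,0],[-0.2,-3.9,0],[-0.2,-4.9,0],[-0.3,-5.9,0],[-0.3,-6.9,0],[-0.4,-7.9,0],[-0.4,-8.8,0]],"roll":[0,0,0,0,0,0,0,0,0,0]}' && python3 -m handwheel '{"offset":[[-0.1,-0.7,0],[-0.15,-1.3,0],[-0.17,-1.7,0],[-0.17,-1.9,0],[-0.17,-1.97,0],[-0.17,-1.97,0],[-0.17,-1.97,0],[-0.17,-1.97,0],[-0.17,-1.97,0],[-0.17,-1.97,0]],"roll":[0,0,0,0,0,0,0,0,0,0]}' && python3 - <<'E'
from h import *
from station import ctrl
d=snap("wrist","w4"); snap("scene","s4");snap("top","t4"); o=ctrl.get_obs(); print(o["t"],o["tool_pos"],o["tool_rot"],o["contact_force"],o["wrist_torque"],o["opening"])
p=o["tool_pos"]; print(proj(d,p-[0,0,.1244]),proj(d,[.532,-.1755,.12]))
E
```

```text
t: 6.3
tool_pos: [0.5556, 0.2553, 0.2785]
tool_rot: [-2.581, 1.786, -0.004]
contact_force: [0.6, 0.5, 1.0]
opening: 0.0109
t: 7.3
tool_pos: [0.5373, -0.0992, 0.2739]
tool_rot: [2.581, -1.789, -0.003]
contact_force: [-1.1, 0.1, -1.2]
opening: 0.0111
t: 8.3
tool_pos: [0.5322, -0.1753, 0.2754]
tool_rot: [-2.584, 1.787, -0.0]
contact_force: [-0.4, -1.2, -0.0]
opening: 0.0109
8.45 [ 0.53208795 -0.17561785  0.27533729] [-2.58324844e+00  1.78779418e+00 -1.22688630e-04] [0.63554589 0.05546523 0.14130182] [-0.01015886 -0.02311721  0.00796318] 0.010334765241974467
[254.06825275 185.05100766] [253.88270822 178.25775294]
```

View pics/w4.png

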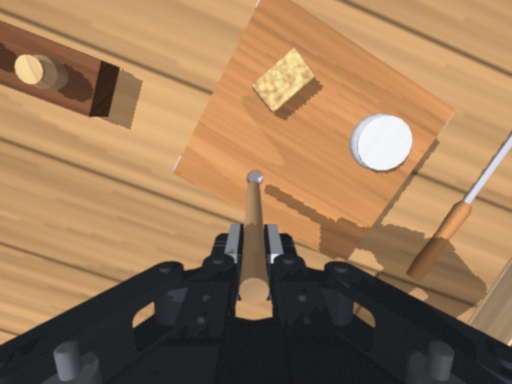

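View pics/s4.png

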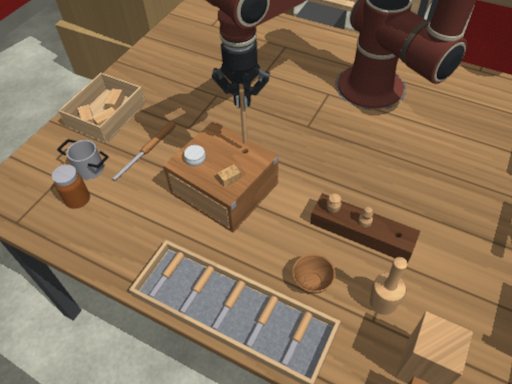

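```bash
python3 - <<'E'
from h import *
d=load("w4"); crop(d,215,155,80,60,10,"pics/w4c.png")
s=load("s4"); crop(s,200,80,100,80,8,"pics/s4c.png")
E
```

```text
(no output)
```

View pics/w4c.png

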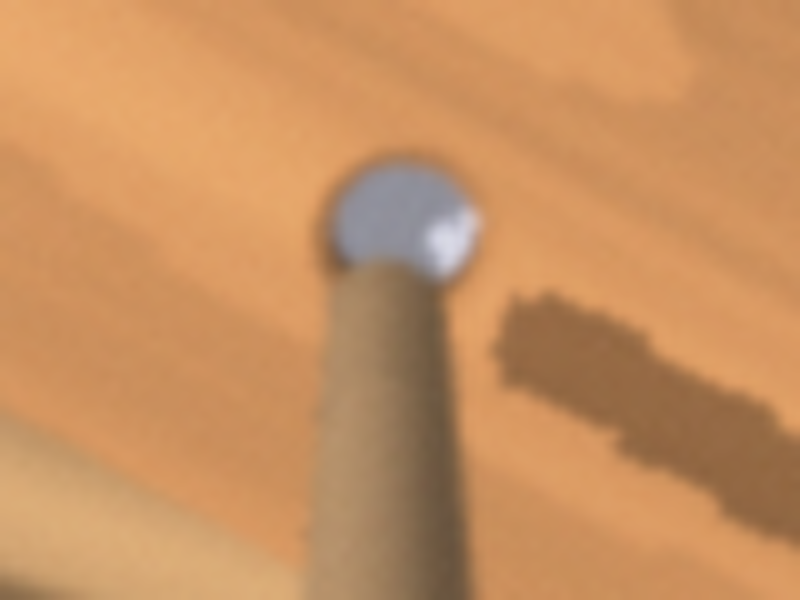

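View pics/s4c.png

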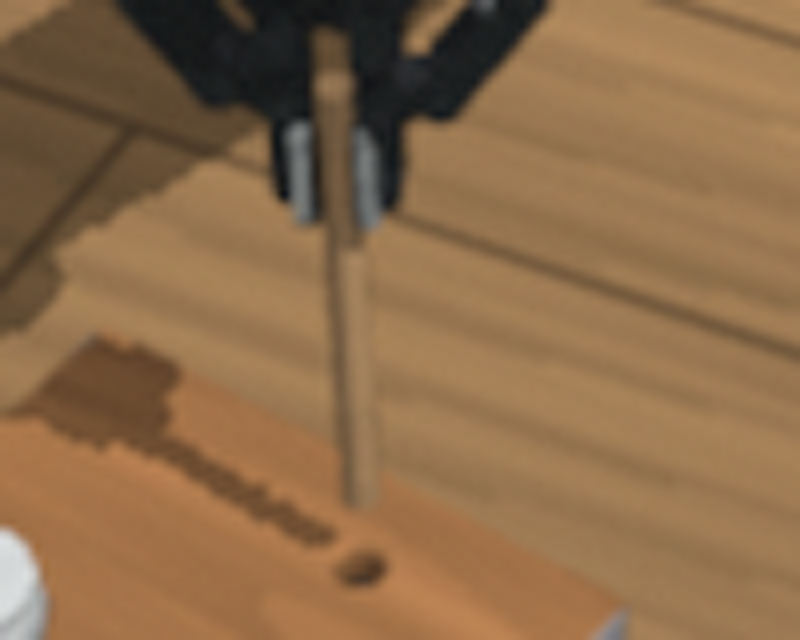

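```bash
python3 - <<'E'
from h import *
d=load("w4")
tip=onz(d,253.5,186.7,.151); h=onz(d,255.15,177.25,.12)
print(tip,h,h-tip,(h-tip)/.04)
s=load("s4"); f=lambda x,y,k,x0,y0:((x+.5)/k-.5+x0,(y+.5)/k-.5+y0)
tip=onz(s,*f(363,500,8,200,80),.151);h=onz(s,*f(363,568,8,200,80),.12)
print(tip,h,h-tip)
E
```

```text
[ 0.53036844 -0.17567626  0.151     ] [ 0.53351257 -0.17638309  0.12      ] [ 0.00314414 -0.00070683 -0.031     ] [ 0.07860342 -0.01767077 -0.775     ]
[ 0.52935525 -0.17337029  0.151     ] [ 0.53080217 -0.1740683   0.12      ] [ 0.00144691 -0.00069802 -0.031     ]
```

```bash
python3 -m handwheel '{"offset":[[0.06,-0.02,-0.1],[0.06,-0.02,-0.2],[0.06,-0.02,-0.35],[0.06,-0.02,-0.5],[0.06,-0.02,-0.6],[0.06,-0.02,-0.63],[0.06,-0.02,-0.63],[0.06,-0.02,-0.63],[0.06,-0.02,-0.63],[0.06,-0.02,-0.63]],"roll":[0,0,0,0,0,0,0,0,0,0]}' && python3 - <<'E'
from h import *
from station import ctrl
d=snap("wrist","w5"); s=snap("scene","s5"); o=ctrl.get_obs(); print(o["t"],o["tool_pos"],o["contact_force"],o["wrist_torque"],o["opening"])
crop(d,215,155,80,60,10,"pics/w5c.png")
crop(s,200,80,100,80,8,"pics/s5c.png")
E
```

```text
t: 9.45
tool_pos: [0.5346, -0.1766, 0.2505]
tool_rot: [-2.583, 1.788, -0.001]
contact_force: [-0.7, 0.1, -0.2]
opening: 0.0107
9.55 [ 0.53453846 -0.17659536  0.2503249 ] [ 0.00298361 -0.01095731 -0.26866842] [-0.03155696  0.02875673  0.04582921] 0.0106545279655091
```

View pics/w5c.png

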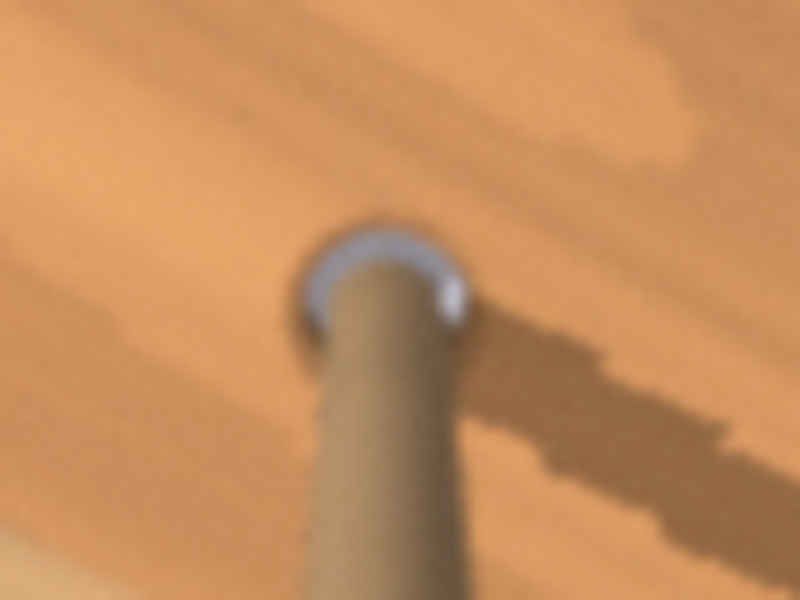

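View pics/s5c.png

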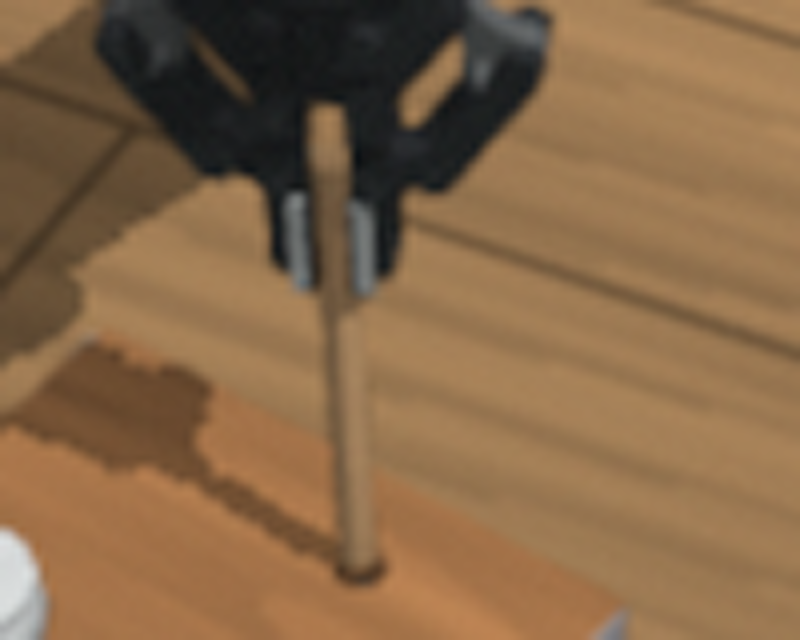

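In the close-up the tip sits in the mouth of the hole, within about 0.5 mm of its centre in both views. I'll go down in small steps and check the force after each.

```bash
python3 -m handwheel '{"offset":[[0,0,-0.03],[0,0,-0.06],[0,0,-0.09],[0,0,-0.12],[0,0,-0.15],[0,0,-0.17],[0,0,-0.18],[0,0,-0.19],[0,0,-0.2],[0,0,-0.2]],"roll":[0,0,0,0,0,0,0,0,0,0]}'; python3 -c "
from station import ctrl
o=ctrl.get_obs();print(o['contact_force'],o['wrist_torque'],o['tool_pos'])"
```

```text
t: 10.55
tool_pos: [0.5344, -0.1765, 0.2421]
tool_rot: [-2.583, 1.788, 0.0]
contact_force: [0.3, -0.4, 0.2]
opening: 0.0109
[ 0.29796839 -0.42520895  0.18901349] [ 0.00845429 -0.05735619 -0.02636109] [ 0.53444749 -0.17654269  0.24209438]
```

```bash
python3 -m handwheel '{"offset":[[0,0,-0.01],[0,0,-0.03],[0,0,-0.05],[0,0,-0.07],[0,0,-0.09],[0,0,-0.12],[0,0,-0.15],[0,0,-0.18],[0,0,-0.2],[0,0,-0.2]],"roll":[0,0,0,0,0,0,0,0,0,0]}'; python3 -c "
from h import *
from station import ctrl
o=ctrl.get_obs();print(o['contact_force'],o['wrist_torque'],o['tool_pos'])
d=snap('wrist','w6');crop(d,215,155,80,60,10,'pics/w6c.png')"
```

```text
t: 11.55
tool_pos: [0.5344, -0.1765, 0.2339]
tool_rot: [2.583, -1.788, -0.001]
contact_force: [-0.2, 0.4, 0.6]
opening: 0.0109
[-0.16225346  0.41338816  0.56389974] [-0.00812515 -0.04699046 -0.05778316] [ 0.5343591  -0.1765222   0.23389047]
```

View pics/w6c.png

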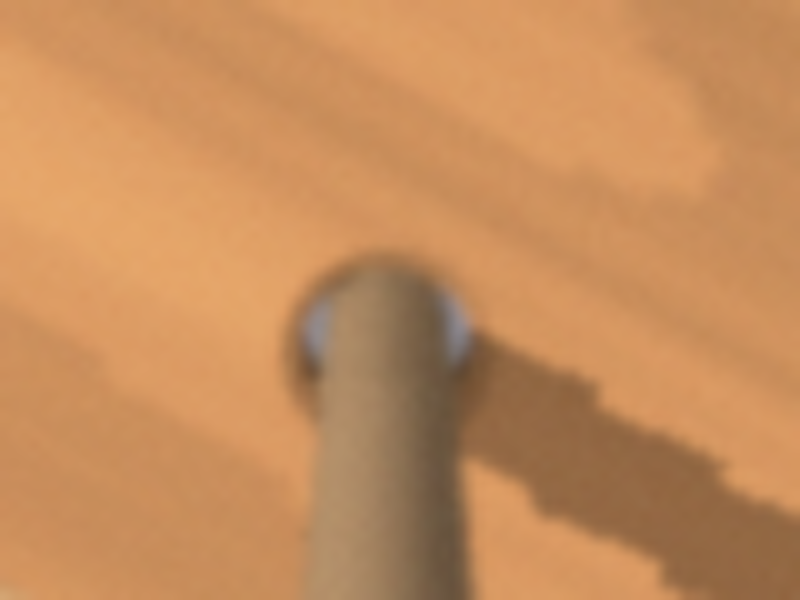

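It's in the hole with no contact force. I'll keep feeling downward in 6 mm steps, which stays below the catch's 11.5 mm stop.

```bash
python3 -m handwheel '{"offset":[[0,0,-0.02],[0,0,-0.04],[0,0,-0.06],[0,0,-0.08],[0,0,-0.1],[0,0,-0.12],[0,0,-0.14],[0,0,-0.15],[0,0,-0.15],[0,0,-0.15]],"roll":[0,0,0,0,0,0,0,0,0,0]}'; python3 -c "
from station import ctrl
o=ctrl.get_obs();print(o['contact_force'],o['wrist_torque'],o['tool_pos'])"
```

```text
t: 12.6
tool_pos: [0.5344, -0.1766, 0.2281]
tool_rot: [2.583, -1.788, -0.0]
contact_force: [-0.1, 0.8, -0.1]
opening: 0.011
[-0.14229297  0.75875083 -0.07298774] [ 0.00356225 -0.0089101   0.00374941] [ 0.53443941 -0.17656278  0.22810719]
```

```bash
python3 -m handwheel '{"offset":[[0,0,-0.02],[0,0,-0.04],[0,0,-0.06],[0,0,-0.08],[0,0,-0.1],[0,0,-0.12],[0,0,-0.14],[0,0,-0.15],[0,0,-0.15],[0,0,-0.15]],"roll":[0,0,0,0,0,0,0,0,0,0]}'; python3 -c "
from station import ctrl
o=ctrl.get_obs();print(o['contact_force'],o['wrist_torque'],o['tool_pos'])"
```

```text
t: 13.6
tool_pos: [0.5345, -0.1766, 0.2221]
tool_rot: [2.583, -1.788, 0.0]
contact_force: [0.5, -0.2, -0.1]
opening: 0.0109
[ 0.5311282  -0.23397503 -0.06594017] [-0.0133621  -0.00910939  0.04155375] [ 0.53446586 -0.17656394  0.22214076]
```

```bash
python3 -m handwheel '{"offset":[[0,0,-0.02],[0,0,-0.04],[0,0,-0.06],[0,0,-0.08],[0,0,-0.1],[0,0,-0.12],[0,0,-0.14],[0,0,-0.15],[0,0,-0.15],[0,0,-0.15]],"roll":[0,0,0,0,0,0,0,0,0,0]}'; python3 -c "
from station import ctrl
o=ctrl.get_obs();print(o['contact_force'],o['wrist_torque'],o['tool_pos'])"
```

```text
t: 14.6
tool_pos: [0.5352, -0.1768, 0.2187]
tool_rot: [-2.583, 1.788, -0.004]
contact_force: [-1.7, 1.0, 8.8]
opening: 0.0113
[-1.65084543  0.97691053  8.80225891] [ 0.37609088  0.50637793 -0.03980168] [ 0.53520761 -0.17676186  0.21872943]
```

```bash
python3 -c "
from h import *
from station import ctrl
d=snap('wrist','w7');crop(d,215,155,80,60,10,'pics/w7c.png')
s=snap('scene','s7');crop(s,150,60,150,120,5,'pics/s7c.png')
o=ctrl.get_obs();print(o['contact_force'],o['wrist_torque'],o['tool_pos'],o['tool_rot'])"
```

```text
[-1.33911955  0.84774959  8.39715109] [ 0.36622553  0.47882498 -0.01079237] [ 0.5352332  -0.17676287  0.21877362] [-2.58254251  1.78754564 -0.00409581]
```

View pics/w7c.png

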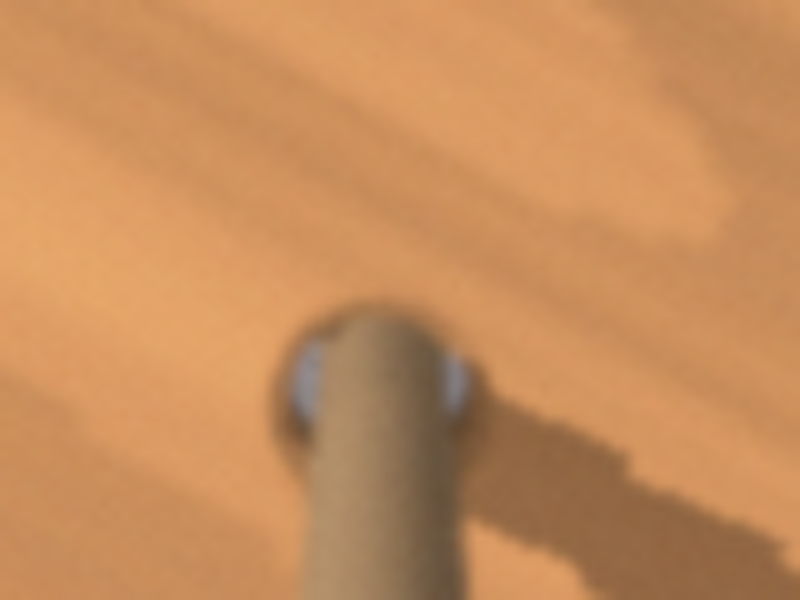

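View pics/s7c.png

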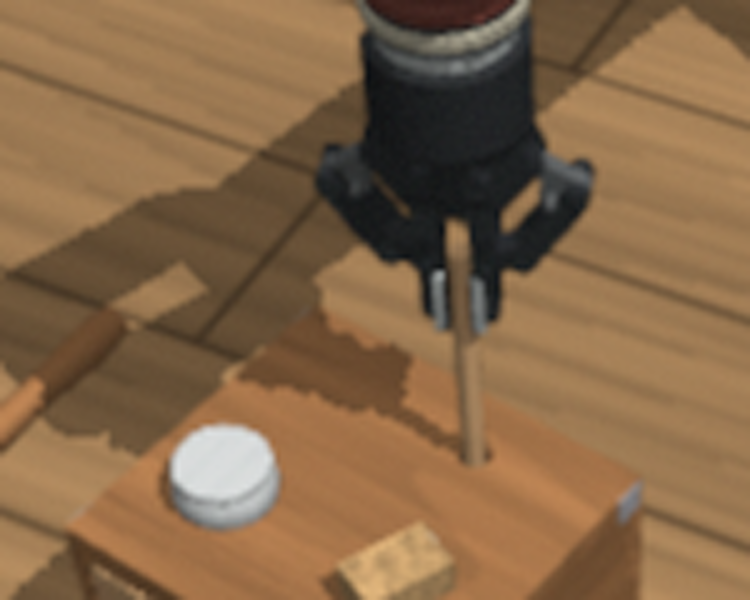

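Contact at about 8.4 N. The small sideways force (−1.4, +0.8) suggests the dowel is rubbing the +x wall of the hole. I'll ease it about 1.2 mm toward −x, then go 2 mm further down.

```bash
python3 -m handwheel '{"offset":[[-0.01,0,0],[-0.02,0.01,0],[-0.03,0.01,0],[-0.03,0.01,0],[-0.03,0.01,-0.01],[-0.03,0.01,-0.02],[-0.03,0.01,-0.03],[-0.03,0.01,-0.04],[-0.03,0.01,-0.05],[-0.03,0.01,-0.05]],"roll":[0,0,0,0,0,0,0,0,0,0]}'; python3 -c "
from station import ctrl
o=ctrl.get_obs();print(o['contact_force'],o['wrist_torque'],o['tool_pos'])"
```

```text
t: 15.7
tool_pos: [0.5345, -0.1766, 0.2173]
tool_rot: [-2.582, 1.787, -0.007]
contact_force: [-1.2, 0.6, 9.7]
opening: 0.0109
[-1.20445441  0.59236554  9.67630546] [ 0.17999994  0.28075372 -0.01334274] [ 0.5345352  -0.17660155  0.21727913]
```

```bash
python3 -m handwheel '{"offset":[[-0.01,0,0],[-0.02,0.01,-0.01],[-0.02,0.01,-0.02],[-0.02,0.01,-0.03],[-0.02,0.01,-0.04],[-0.02,0.01,-0.05],[-0.02,0.01,-0.06],[-0.02,0.01,-0.07],[-0.02,0.01,-0.08],[-0.02,0.01,-0.08]],"roll":[0,0,0,0,0,0,0,0,0,0]}'; python3 -c "
from h import *
from station import ctrl
o=ctrl.get_obs();print(o['contact_force'],o['wrist_torque'],o['tool_pos'])
t=snap('top','t8'); s=snap('scene','s8');crop(s,150,120,150,120,5,'pics/s8c.png')"
```

```text
t: 16.7
tool_pos: [0.5342, -0.1764, 0.2147]
tool_rot: [-2.582, 1.787, -0.009]
contact_force: [-0.6, -0.1, 11.2]
opening: 0.0109
[-0.62194533 -0.11244173 11.24868804] [0.19877318 0.22505984 0.04781801] [ 0.53416741 -0.17642968  0.2147121 ]
```

View pics/s8c.png

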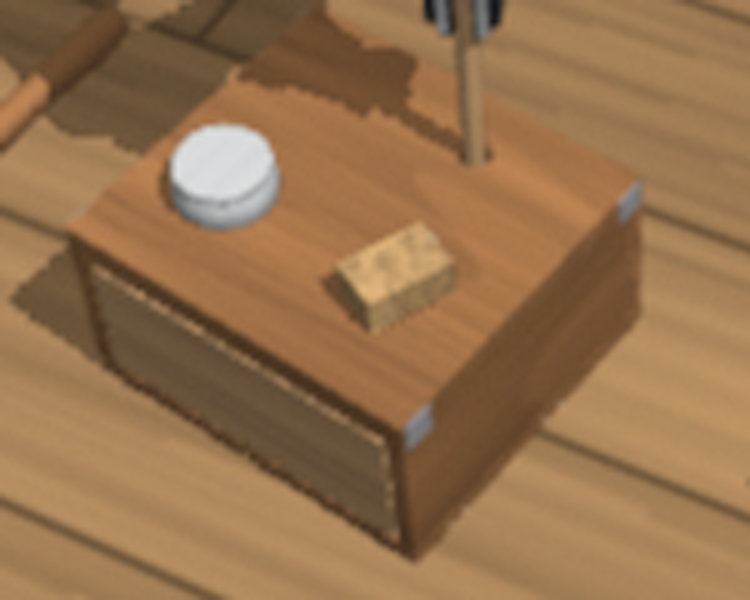

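```bash
python3 -m handwheel '{"offset":[[-0.01,0,-0.01],[-0.01,0,-0.02],[-0.01,0,-0.03],[-0.01,0,-0.04],[-0.01,0,-0.05],[-0.01,0,-0.05],[-0.01,0,-0.05],[-0.01,0,-0.05],[-0.01,0,-0.05],[-0.01,0,-0.05]],"roll":[0,0,0,0,0,0,0,0,0,0]}'; python3 -c "
from h import *
from station import ctrl
o=ctrl.get_obs();print(o['contact_force'],o['wrist_torque'],o['tool_pos'])
s=snap('scene','s9');crop(s,150,70,150,120,5,'pics/s9c.png')"
```

```text
t: 17.8
tool_pos: [0.534, -0.1765, 0.213]
tool_rot: [-2.582, 1.787, -0.01]
contact_force: [-1.1, 1.1, 11.5]
opening: 0.0111
[-1.14739498  1.05582564 11.5105369 ] [ 0.25103058  0.15224046 -0.00465575] [ 0.53398115 -0.17648999  0.21301243]
```

View pics/s9c.png

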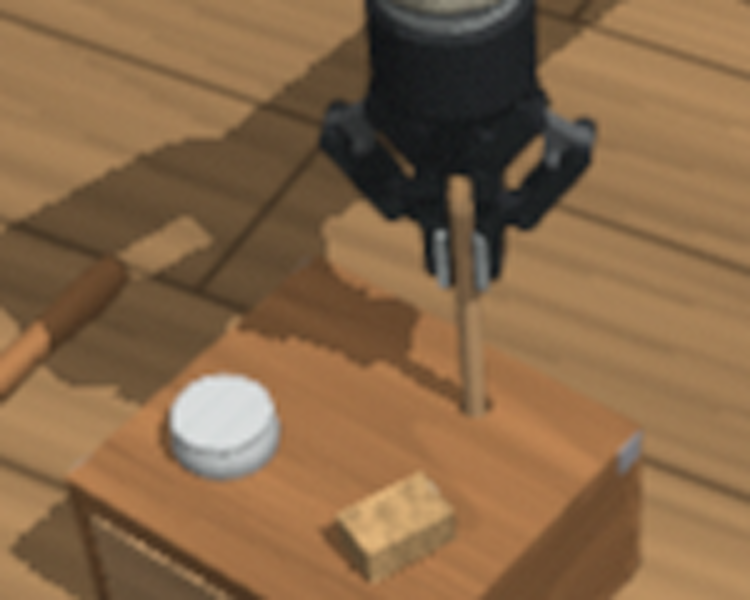

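```bash
python3 -m handwheel '{"offset":[[0,0,-0.01],[0,0,-0.02],[0,0,-0.03],[0,0,-0.04],[0,0,-0.04],[0,0,-0.04],[0,0,-0.04],[0,0,-0.04],[0,0,-0.04],[0,0,-0.04]],"roll":[0,0,0,0,0,0,0,0,0,0]}'; python3 -c "
from h import *
from station import ctrl
o=ctrl.get_obs();print(o['contact_force'],o['wrist_torque'],o['tool_pos'])
s=snap('scene','s10');crop(s,150,120,150,120,5,'pics/s10c.png')"
```

```text
t: 18.85
tool_pos: [0.5338, -0.1765, 0.2105]
tool_rot: [-2.582, 1.787, -0.009]
contact_force: [0.1, 0.4, 7.6]
opening: 0.011
[0.07630229 0.42343003 7.56449161] [ 0.10688636 -0.04177844  0.01599047] [ 0.53375071 -0.17646137  0.21050442]
```

View pics/s10c.png

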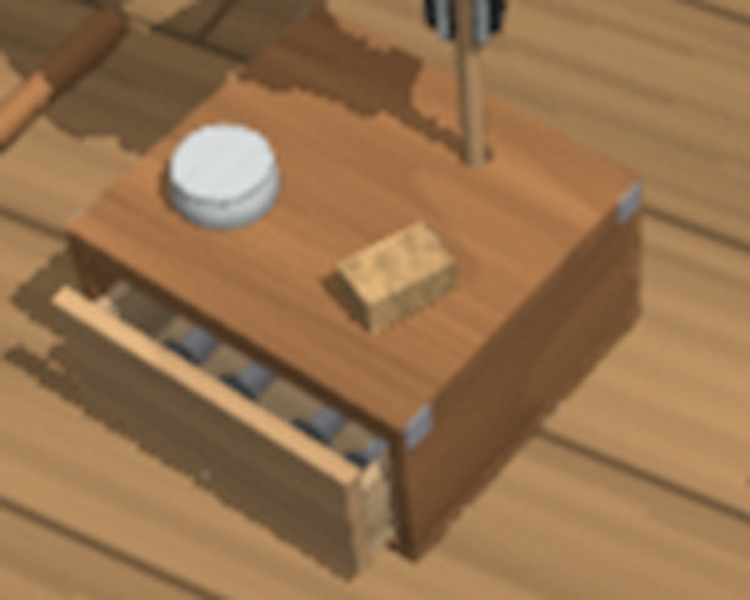

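The drawer has sprung out. I'll withdraw the dowel straight up.

```bash
python3 -m handwheel '{"offset":[[0,0,0.04],[0,0,0.1],[0,0,0.25],[0,0,0.5],[0,0,0.8],[0,0,1.1],[0,0,1.4],[0,0,1.6],[0,0,1.7],[0,0,1.7]],"roll":[0,0,0,0,0,0,0,0,0,0]}'; python3 -m handwheel '{"offset":[[0,0.3,0],[0,0.9,0],[0.1,1.9,0],[0.1,2.9,0],[0.2,3.9,0],[0.2,4.9,0],[0.3,5.9,0],[0.3,6.9,0],[0.4,7.9,0],[0.5,8.8,0]],"roll":[0,0,0,0,0,0,0,0,0,0]}' && python3 -m handwheel '{"offset":[[0.07,0.7,0],[0.07,1.3,0],[0.07,1.7,0],[0.07,1.9,0],[0.07,1.97,0],[0.07,1.97,0],[0.07,1.97,0],[0.07,1.97,0],[0.07,1.97,0],[0.07,1.97,0]],"roll":[0,0,0,0,0,0,0,0,0,0]}' && python3 - <<'E'
from h import *
from station import ctrl
d=snap("wrist","w11"); s=snap("scene","s11");snap("top","t11"); o=ctrl.get_obs(); print(o["t"],o["tool_pos"],o["tool_rot"],o["contact_force"],o["wrist_torque"],o["opening"])
crop(d,205,130,80,60,10,"pics/w11c.png");crop(s,340,130,100,120,5,"pics/s11c.png")
w=load("w4");a=np.vstack([np.hstack([w["img"][150:320,180:330],d["img"][150:320,180:330]])])[:,:,::-1]
cv2.imwrite("pics/cmp.png",cv2.resize(a,None,fx=2.6,fy=2.6,interpolation=cv2.INTER_CUBIC))
E
```

```text
t: 19.9
tool_pos: [0.5323, -0.1759, 0.276]
tool_rot: [-2.583, 1.788, -0.002]
contact_force: [0.6, 1.3, 0.2]
opening: 0.0108
t: 20.9
tool_pos: [0.551, 0.1789, 0.2744]
tool_rot: [2.584, -1.786, -0.002]
contact_force: [0.8, -0.2, 0.5]
opening: 0.0111
t: 21.9
tool_pos: [0.555, 0.2546, 0.2754]
tool_rot: [-2.582, 1.789, -0.0]
contact_force: [-0.2, -0.4, -0.9]
opening: 0.0111
22.05 [0.5548751  0.25489256 0.27533287] [-2.58286146e+00  1.78834776e+00 -3.98341467e-05] [-0.25017749 -0.09222925  0.11656419] [-0.01808958 -0.03040721  0.0126881 ] 0.010924885330442604
```

View pics/w11c.png

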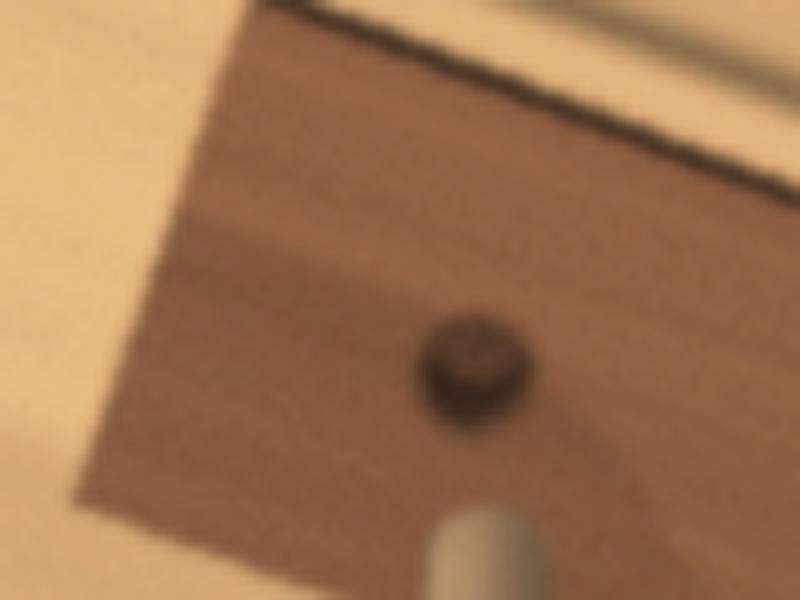

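View pics/s11c.png

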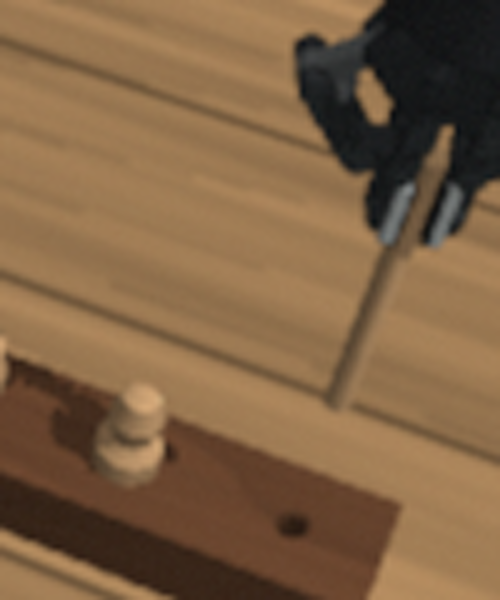

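View pics/cmp.png

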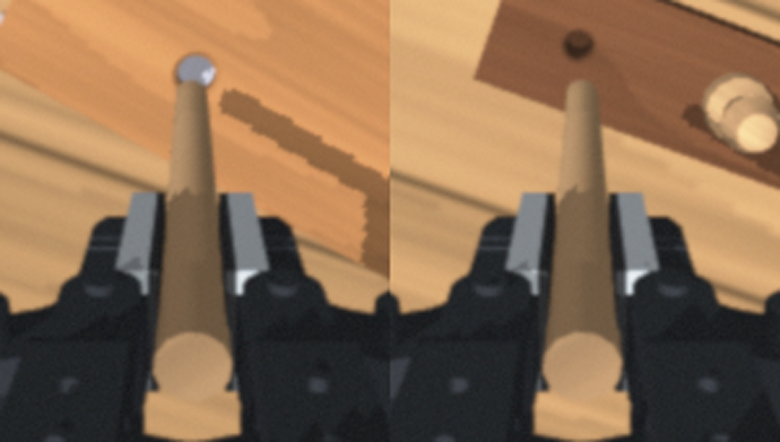

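View pics/s11.png

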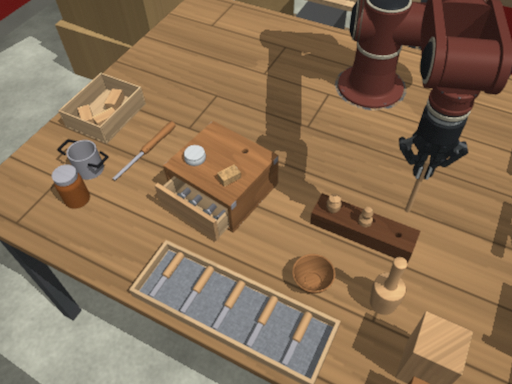

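```bash
python3 - <<'E'
from h import *
d=load("w11")
h=onz(d,252.05,166.75,.05)
for v in (185.7,186.7):
  tip=onz(d,253.5,v,.151); print(tip,h,h-tip)
s=load("s11"); f=lambda x,y,k,x0,y0:((x+.5)/k-.5+x0,(y+.5)/k-.5+y0)
tip=onz(s,*f(338,400,5,340,130),.151);h=onz(s,*f(293,524,5,340,130),.05)
print(tip,h,h-tip)
t=load("t11");crop(t,120,180,60,50,12,"pics/t11c.png")
E
```

```text
[0.55411252 0.25465612 0.151     ] [0.55410666 0.25669281 0.05      ] [-5.86210935e-06  2.03668823e-03 -1.01000000e-01]
[0.55317741 0.25430608 0.151     ] [0.55410666 0.25669281 0.05      ] [ 0.00092925  0.00238673 -0.101     ]
[0.55005577 0.25625984 0.151     ] [0.55165133 0.25799031 0.05      ] [ 0.00159557  0.00173047 -0.101     ]
```

View pics/t11c.png

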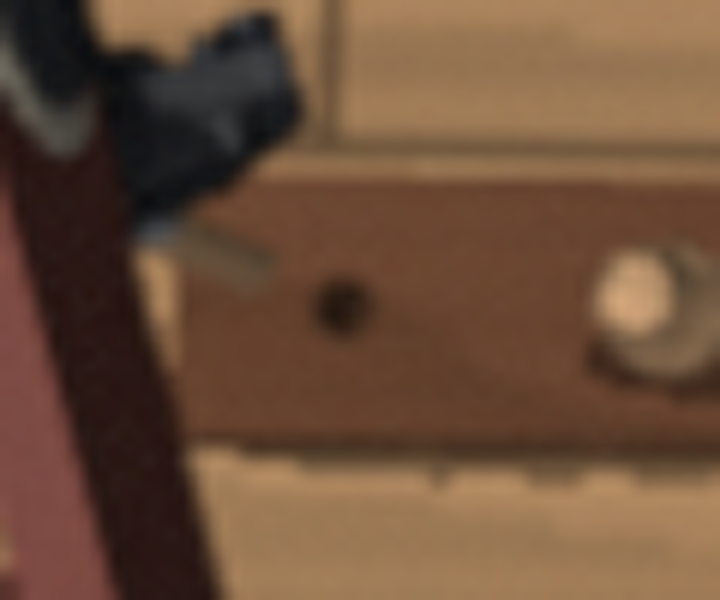

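```bash
python3 -m handwheel '{"offset":[[0.01,0.04,-0.2],[0.01,0.04,-0.5],[0.01,0.04,-0.9],[0.01,0.04,-1.3],[0.01,0.04,-1.7],[0.01,0.04,-2.0],[0.01,0.04,-2.2],[0.01,0.04,-2.35],[0.01,0.04,-2.35],[0.01,0.04,-2.35]],"roll":[0,0,0,0,0,0,0,0,0,0]}'; python3 -m handwheel '{"offset":[[0,0,0],[0,0,0],[0,0,0],[0,0,0],[0,0,0],[0,0,0],[0,0,0],[0,0,0],[0,0,0],[0,0,0]],"roll":[0,0,0,0,0,0,0,0,0,0]}'; python3 - <<'E'
from h import *
from station import ctrl
d=snap("wrist","w12"); s=snap("scene","s12"); t=snap("top","t12"); o=ctrl.get_obs(); print(o["t"],o["tool_pos"],o["contact_force"])
crop(d,220,160,70,50,11,"pics/w12c.png");crop(s,360,190,70,60,11,"pics/s12c.png");crop(t,120,180,60,50,12,"pics/t12c.png")
E
```

```text
t: 23.05
tool_pos: [0.5556, 0.2568, 0.1819]
tool_rot: [-2.582, 1.788, -0.001]
contact_force: [0.4, -0.2, -0.1]
opening: 0.0109
t: 24.05
tool_pos: [0.5552, 0.2566, 0.1813]
tool_rot: [2.583, -1.788, -0.0]
contact_force: [0.2, -1.3, -0.1]
opening: 0.0106
24.2 [0.55526257 0.25660115 0.18128137] [-0.07415913  0.08651986  0.1632972 ]
```

View pics/w12c.png

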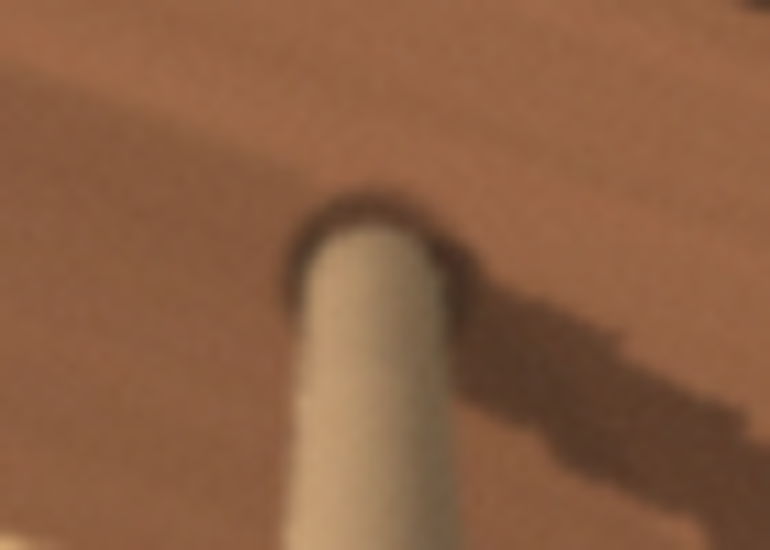

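View pics/s12c.png

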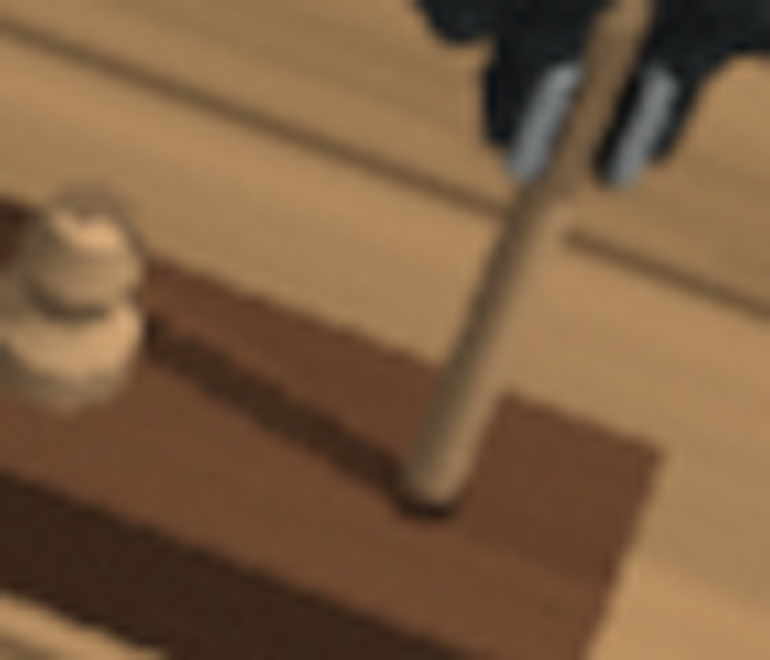

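View pics/t12c.png

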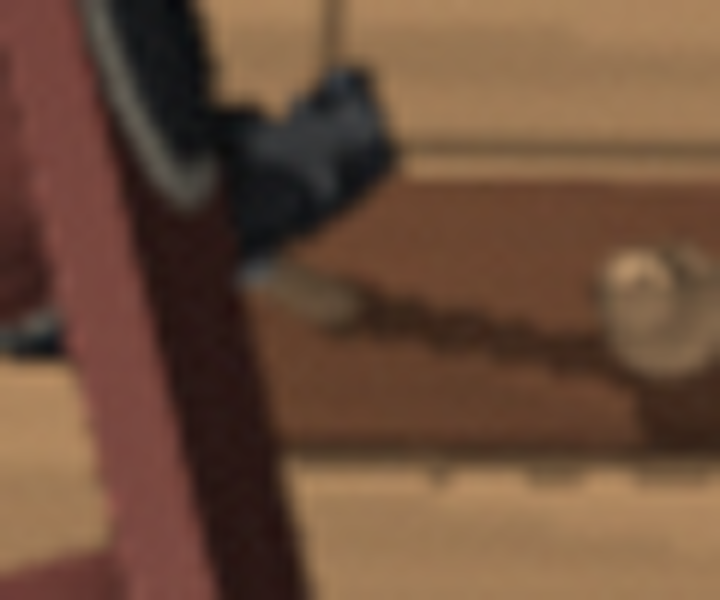

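```bash
python3 - <<'E'
from h import *
s=load("s12"); h=onz(s,398.2,234.4,.05)
p=proj(s,h+[0,0,.0069]); print("expected tip ctr crop",(p-[360,190]+.5)*11-.5)
c=proj(s,h+[0.001,0,.0069])-p; e=proj(s,h+[0,.001,.0069])-p; print("px(crop) per mm x,y",c*11,e*11)
# expected dowel silhouettes in wrist for hole-centre
d=load("w12")
w=load("w11"); h=onz(w,252.05,166.75,.05); print(h,"hole in w12 crop",(proj(d,h)-[220,160]+.5)*11-.5, "tip wanted", (proj(d,h+[0,0,.0069])-[220,160]+.5)*11-.5)
E
```

```text
expected tip ctr crop [431.90646873 476.53183603]
px(crop) per mm x,y [-1.36927733  3.43982884] [4.43188535 1.73413228]
[0.55410666 0.25669281 0.05      ] hole in w12 crop [372.15223986 272.09187445] tip wanted [372.10985225 290.46154051]
```

The tip is within about 0.3 mm of the point wanted over the rack hole: seen at (374,291), wanted (372,290). I'll insert it in steps and check the force.

```bash
python3 -m handwheel '{"offset":[[0,0,-0.03],[0,0,-0.06],[0,0,-0.09],[0,0,-0.12],[0,0,-0.15],[0,0,-0.18],[0,0,-0.21],[0,0,-0.24],[0,0,-0.26],[0,0,-0.26]],"roll":[0,0,0,0,0,0,0,0,0,0]}'; python3 -c "
from station import ctrl
o=ctrl.get_obs();print(o['contact_force'],o['wrist_torque'],o['tool_pos'])"
```

```text
t: 25.2
tool_pos: [0.5552, 0.2566, 0.1707]
tool_rot: [2.583, -1.788, -0.0]
contact_force: [0.5, 0.5, -0.6]
opening: 0.011
[ 0.46014398  0.54333931 -0.63157195] [-0.01163883  0.01927599  0.08234516] [0.55516405 0.25662925 0.17072715]
```

```bash
python3 -m handwheel '{"offset":[[0,0,-0.05],[0,0,-0.1],[0,0,-0.15],[0,0,-0.2],[0,0,-0.25],[0,0,-0.3],[0,0,-0.35],[0,0,-0.4],[0,0,-0.4],[0,0,-0.4]],"roll":[0,0,0,0,0,0,0,0,0,0]}'; python3 -c "
from station import ctrl
o=ctrl.get_obs();print(o['contact_force'],o['wrist_torque'],o['tool_pos'])"
```

```text
t: 26.2
tool_pos: [0.5552, 0.2566, 0.1548]
tool_rot: [2.583, -1.788, -0.0]
contact_force: [0.8, 1.0, 0.6]
opening: 0.0107
[0.75771453 1.04758314 0.56292035] [-0.0370135  -0.00021334  0.02653781] [0.55520813 0.25663893 0.15481781]
```

```bash
python3 -m handwheel '{"offset":[[0,0,-0.05],[0,0,-0.1],[0,0,-0.15],[0,0,-0.2],[0,0,-0.25],[0,0,-0.3],[0,0,-0.34],[0,0,-0.36],[0,0,-0.36],[0,0,-0.36]],"roll":[0,0,0,0,0,0,0,0,0,0]}'; python3 -c "
from h import *
from station import ctrl
o=ctrl.get_obs();print(o['contact_force'],o['wrist_torque'],o['tool_pos'])
snap('wrist','w13');s=snap('scene','s13');crop(s,360,170,80,80,8,'pics/s13c.png')"
```

```text
t: 27.2
tool_pos: [0.5553, 0.2566, 0.1405]
tool_rot: [-2.583, 1.788, -0.0]
contact_force: [-0.3, -0.4, -0.1]
opening: 0.0107
[-0.29380486 -0.41587462 -0.08547606] [-0.05734243  0.02155297  0.01240381] [0.55527966 0.25663223 0.14054983]
```

View pics/s13c.png

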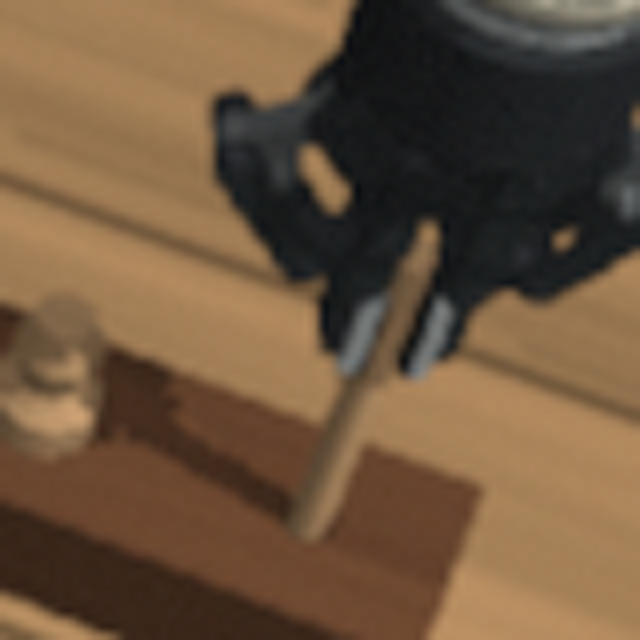

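The dowel is down in its hole with no contact force. I'll release it and back off straight up.

```bash
python3 -m handwheel '{"offset":[[0,0,0],[0,0,0],[0,0,0],[0,0,0],[0,0,0],[0,0,0],[0,0,0],[0,0,0],[0,0,0],[0,0,0]],"roll":[0,0,0,0,0,0,0,0,0,0]}' 70; python3 -m handwheel '{"offset":[[0,0,0.05],[0,0,0.2],[0,0,0.5],[0,0,0.9],[0,0,1.4],[0,0,2.0],[0,0,2.6],[0,0,3.1],[0,0,3.4],[0,0,3.5]],"roll":[0,0,0,0,0,0,0,0,0,0]}'; python3 -m handwheel '{"offset":[[-0.2,0,0],[-0.6,0,0],[-1.2,0,0],[-1.8,0,0],[-2.3,0,0],[-2.5,0,0],[-2.5,0,0],[-2.5,0,0],[-2.5,0,0],[-2.5,0,0]],"roll":[0,0,0,0,0,0,0,0,0,0]}'; python3 - <<'E'
from h import *
from station import ctrl
d=snap("wrist","w14"); s=snap("scene","s14"); t=snap("top","t14"); o=ctrl.get_obs(); print(o["t"],o["tool_pos"],o["contact_force"])
a=load("scene0"); A=np.hstack([a["img"][170:260,300:430],s["img"][170:260,300:430]])[:,:,::-1]
cv2.imwrite("pics/cmp2.png",cv2.resize(A,None,fx=3,fy=3,interpolation=cv2.INTER_CUBIC))
E
```

```text
t: 28.3
tool_pos: [0.5553, 0.2566, 0.1405]
tool_rot: [-2.583, 1.788, -0.0]
contact_force: [0.3, 0.2, 0.3]
opening: 0.07
t: 29.3
tool_pos: [0.5561, 0.2569, 0.2837]
tool_rot: [-2.58, 1.786, -0.004]
contact_force: [0.2, 0.2, 0.4]
opening: 0.0701
t: 30.3
tool_pos: [0.4558, 0.2565, 0.2803]
tool_rot: [2.582, -1.789, -0.0]
contact_force: [-0.4, 0.5, 0.7]
opening: 0.0699
30.45 [0.45560004 0.25656279 0.28036497] [-0.11369755 -0.39706863 -0.07886908]
```

View pics/cmp2.png

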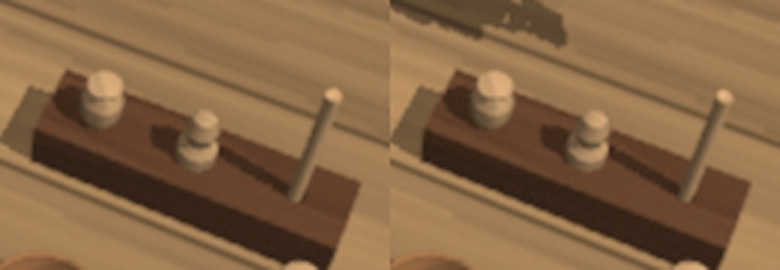

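View pics/s14.png

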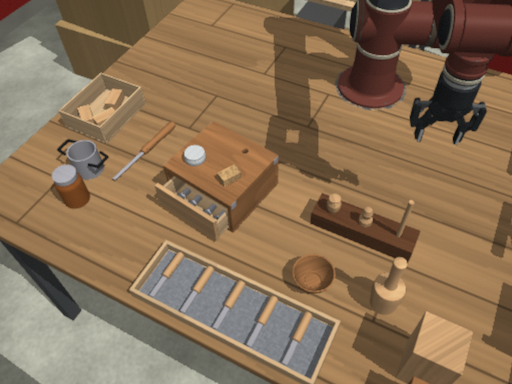

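View pics/t14.png

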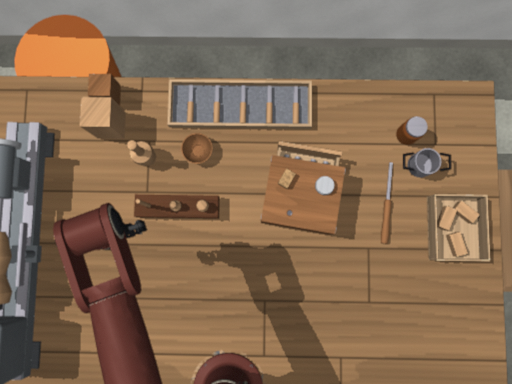

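```bash
python3 - <<'E'
from h import *
from station import ctrl
t=load("t14")
a=np.radians(-8.66);n=np.array([np.cos(a),np.sin(a)]);c=np.array([.5895,-.2165])
for z in (.09,.11):
  for uv in [(280,143),(341,153)]:
    p=onz(t,*uv,z); print(z,p.round(3),"front from case face mm",1000*((p[:2]-c)@n-.1))
print(ctrl.finish_job())
E
```

```text
0.09 [ 0.748 -0.15   0.09 ] front from case face mm 46.73650976719476
0.09 [ 0.719 -0.335  0.09 ] front from case face mm 46.38923255266059
0.11 [ 0.744 -0.149  0.11 ] front from case face mm 42.268901278826846
0.11 [ 0.715 -0.332  0.11 ] front from case face mm 41.926371241109486
the job is handed in; nothing more can be done
None
```

The drawer is out and the dowel is back in its own rack hole; I handed the job in at about 30.5 s of the 66 s allowed. The hand-in gives no verdict.

- **Release:** I gripped the dowel, lowered it through the hole in small steps and met the catch about 22 mm below the case top. The highest vertical force reading was 11.5 N, taken at the end of each one-second move. The drawer sprang out during the last 1.6 mm step.
- **Dowel:** It went back into the rack hole with force readings no larger than the usual noise. After I released it and backed away, it looked the same in the scene view as at the start. The gripper is open and clear of everything.
- **Other objects:** In the last pictures nothing else looks moved.

**Checks that disagreed**
- **Camera positions:** The two fixed cameras differed by 3–5 mm on where the hole is, so I aligned with wrist-camera close-ups.
- **Catch force:** It read 2–3 N above the stated catch force, probably because the dowel rubbed the side of the hole. Easing it about 2.4 mm toward −x cut the sideways force.
- **Drawer extension:** My rough estimate from the top camera is 42–47 mm, depending on the height I assume for the drawer front. The low end sits at the 42 mm limit, so that measurement alone does not prove it is fully out.

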